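Zero the screw dispenser's click wheel and start the batch

TASK

Zero the screw dispenser's counter: with a fingertip, flick the edge of its toothed wheel clockwise (seen from above) through its clicks until the stud on the wheel stands at the fixed pointer, without going past it. Then press the round start key fully down and let it come back up. Nothing is to be gripped: do not shift or lift the dispenser, and leave everything else where it is.

Things in the scene. Friction and masses are not known exactly. Their poses are not given: they have to be found in the camera images.
- dispenser: grey screw dispenser, a loose 2.6 kg unit on rubber feet, housing 190 (x) x 270 (y) x 50 mm tall; origin at the centre of its underside, x towards its back, y to the left for a robot facing its front (the -x face), z up. Its flat top (the deck) is 50 mm above the table. In its frame the wheel's upright axis is at x -20, y -50 mm and the key at x -45, y +85 mm.
- wheel (a joint): angle of the wheel in rad, growing clockwise seen from above; 0 = stud at the pointer (wanted). It is sprung into 6 clicks a turn, at multiples of 1.047 rad (60 degrees); pushed more than half way it snaps on to the next click, less and it falls back. It starts two to four clicks short: about -2.09, -3.14 or -4.19. Stiffest at the start of a click: about 3 N at the teeth's tips.
- hub (a point): centre of the top face of the black wheel, on its upright axis. It lies flat, top 24 mm and underside 10 mm above the deck: a disc of 32 mm radius with 6 evenly spaced straight teeth, 8 mm wide, reaching to 48 mm radius, one in line with the stud. At every click a tooth points straight to the dispenser's front; turning clockwise, the front teeth move to the dispenser's +y.
- stud (a point): top centre of the white plastic stud, 12 mm diameter, 8.5 mm tall, on the wheel's top face, 24.5 mm from the axis
- pointer (a point): tip of the small fixed white plastic pointer that reaches from the wheel's axis towards the dispenser's front (-x), 17 mm from the axis, 81 mm above the table; it does not turn
- hood (a point): centre of the roof (top face) of the clear plastic hood over the wheel's far half, 92 mm above the table; it spans 116 mm in the dispenser's y and runs from 8 to 58 mm behind the wheel's axis, closed at back and sides; the wheel's front half is open from above
- hopper (a point): centre of the mouth of the open clear screw hopper at the dispenser's back left, 70 (x) x 100 (y) mm, mouth 125 mm above the table
- key (a joint): travel of the start key in m: 0 = up, 0.006 = fully down; spring, about 5 N fully down
- key_top (a point): centre of the top face of the round grey start key, 32 mm diameter, in a black collar of 48 mm diameter and 12 mm tall; top face 22 mm above the deck
- tray: steel catch tray 85 x 110 x 28 mm, open, on the table in front of the spout; origin at the centre of its underside; to be left alone
- jar: glass jar with a steel cap, 60 mm diameter, 85 mm tall, standing beside the wheel end of the dispenser; origin at the centre of its underside; to be left alone
- bolt: big steel hex bolt standing on its head, 65 mm tall, in front of the wheel end of the dispenser; origin at the centre of its underside; to be left alone
- nut: loose brass-coloured hex nut, 24 mm across, 13 mm tall, lying on the deck between the wheel and the key; origin at the centre of its underside; to be left alone
- screwdriver: wooden-handled screwdriver, 200 mm, on the table to the right; origin at the middle of its length, on the underside; to be left alone
- wrench: steel wrench, 180 mm, on the table to the left; origin at the middle of its length, on the underside; to be left alone
- carton: cardboard box 70 x 100 x 50 mm, on the table to the left; origin at the centre of its underside; to be left alone

How it is judged:
By the outcome, as a careful person would: the job done as asked, in the order asked, and still so for the second after the job is handed in, with the robot touching nothing.
It also fails if it takes over 51 s, if anything falls off the work surface, if the arm or the gripper's body presses on something with over 40 N, if the wrist force passes 120 N, or if a joint passes its speed limit or range.

ROBOT

A 6-joint arm with a two-finger parallel gripper is mounted at the origin on the work surface. World frame = base frame: x ahead of the robot, y to its left, z up, the work surface at z = 0. Lengths are in m, angles in rad, forces in N, time in s.
With the tool pointing down it reaches from about 0.3 to 0.875 m from the base axis. Payload 6.4 kg.
Tool frame: the origin (TCP) lies midway between the tips of the shut fingers; the grasp point (between the pads) lies 19 mm behind it; z points along the fingers, y is the line along which they close (so a half turn about z gives the same grasp; the last joint's range is limited). The gripper opens to 85 mm and grips with 20 to 120 N. Pads are 22 mm wide; open, the fingers measure 114 mm over their backs; the gripper's body (76 mm by 85 mm) begins 54 mm behind the grasp point. The pads swing forward as they close: fully open they stand 13 mm farther back than shut.
Start: joints at [1, 0.181, 1.607, -0, 1.354, -0.206], TCP at [0.205, 0.537, 0.231] pointing down, gripper open.
Joint ranges: [-2.99, 2.99], [-0.89, 2.07], [0.3, 2.58], [-1.14, 4.28], [0, 2.63], [-3.12, 3.12]. Speed limits (rad/s): [2.57, 2.57, 3.01, 3.14, 3.14, 3.14].

INTERFACE

Orientations are given as a unit quaternion [w, x, y, z].
In Python, from bench import ctrl gives the robot as it stands. The module is installed in compiled form; this text tells all that it offers.
- The arm moves only by the tool move_arm, never from a script. Its argument "plan" is one flat list of numbers, 6 for each row, row after row: the shift along the world's x, y, z in units of 50 mm (1.0 is 50 mm), then the turn, a rotation vector about the world's x, y, z in rad. A call has 1 to 10 rows; each row is the pose to reach, as a shift and turn from the pose commanded when the call began; what a row does not reach only later rows make up. A row lasts 1/8 s, in which the tool goes at most 62.5 mm and 10.7 degrees, less where a joint would pass 70% of its speed; a pose out of reach is approached as far as the arm can. A call with a gripper value outside its range is refused whole. "grip" is the finger opening in mm, from 0 to 85.4, set as the call begins (left out, the last holds). The fingers move at their own pace and stop on an object; the grip force is fixed at half the most. Time passes only in rows, so rows that repeat a pose let the fingers close. It gives the time, the measured TCP pose, the force, the opening and the grip force at its end, in the units of the state.
- ctrl.get_obs(): the state, without advancing time (a new reading comes with each control period).
- ctrl.camera(name): name is "scene" or "side" or "wrist"; returns a dict with "pixels" (480x640x3 uint8, red, green, blue), "fx", "fy", "cx", "cy" (pixels), "origin" and "attitude" of the camera in the world. Camera axes: x right, y down, z forward; pixel columns grow to the right and rows downward; lengths in m; the calibration is good to about 2 mm. A picture is of the moment at which its call begins. There is no depth.
- ctrl.hand_in(): hands the job in; it is judged then, once.
The state is a dict: "time_s": time; "q": joint angles; "dq": joint speeds; "joint_efforts": joint torques, N m; "eef_pos": TCP position; "eef_rot": TCP orientation; "wrist_force": force on the tool from outside, world axes, zero at the start; "torque": the same for the moment, N m; "opening": opening from 0.0 (shut) to 1.0 (fully open); "grasp_force": force on a finger pad.
Only numpy, scipy, OpenCV 4.12 (cv2) and the standard library are available. Lean on these libraries where they do the work, as an engineer would, in place of code of your own. Each camera call takes 0.05 s, during which the arm holds its last target. There are 200 camera calls.

## Working session

There is one attempt and no reset: what is moved stays moved. The work goes in short steps, Python scripts to look and compute and a tool call to move; the robot and the scene stay as the last step left them, time stands still between calls to the robot, and variables do not carry over. Pictures are saved under pics/ and viewed, at most 13 in all, crops included, and the job is handed in when it is done.

Besides the shell and the picture viewer there is one more tool, called as name(argument=value, ...) on one line, values as JSON. move_arm: Moves the arm, as the interface text tells. Its arguments: {"type":"object","properties":{"plan":{"type":"array"},"grip":{"type":"number"}},"required":["plan"]}

```bash
mkdir -p pics; cat > h.py <<'E'
import numpy as np, cv2, pickle
from bench import ctrl
from scipy.spatial.transform import Rotation as R
def rot(a):
    a=np.array(a,float)
    return a if a.shape==(3,3) else R.from_quat(a[[1,2,3,0]]).as_matrix()
def snap(n,f):
    c=ctrl.camera(n); cv2.imwrite(f'pics/{f}.png',c['pixels'][:,:,::-1]); pickle.dump(c,open(f'pics/{f}.pkl','wb')); return c
def load(f): return pickle.load(open(f'pics/{f}.pkl','rb'))
def cast(c,u,v,z):
    d=rot(c['attitude'])@np.array([(u-c['cx'])/c['fx'],(v-c['cy'])/c['fy'],1]); o=np.array(c['origin'])
    return o+d*(z-o[2])/d[2]
def proj(c,p):
    q=rot(c['attitude']).T@(np.array(p)-c['origin']); return np.array([c['fx']*q[0]/q[2]+c['cx'],c['fy']*q[1]/q[2]+c['cy']])
E
python3 - <<'E'
from h import *
for n in('scene','side'):
    c=snap(n,n+'0'); print(n,c['origin'],c['attitude'],c['fx'],c['cx'],c['cy'])
print(ctrl.get_obs())
E
```

```text
scene [ 1.18485231 -0.3322902   1.05949153] [-0.27873761  0.81441478  0.47800118 -0.1747821 ] 510.1503848953723 314.0304523892074 246.50177064427905
side [ 0.39912739 -0.82157214  0.94284984] [-0.37619677  0.92251747 -0.07921959  0.0340848 ] 538.7590863845044 310.6915863656427 237.34960889691658
{'time_s': 0.1, 'q': array([ 9.99679807e-01,  1.81446687e-01,  1.60789932e+00, -5.17534210e-06,
        1.35383106e+00, -2.06291012e-01]), 'dq': array([-0.00057917, -0.00146028, -0.00253162, -0.00047871,  0.00193287,
        0.00088598]), 'joint_efforts': array([ 9.54536154e-04, -4.45876908e+01, -3.52242672e+01, -2.16549456e-04,
        4.03961370e-03,  1.03474733e-05]), 'eef_pos': array([0.20485618, 0.53673446, 0.23048974]), 'eef_rot': array([-2.97901264e-04,  1.81402216e-01,  9.83408668e-01, -7.34070310e-04]), 'wrist_force': array([ 0.19098879,  0.35663677, -0.60816027]), 'torque': array([-0.01184973, -0.01528114, -0.0321571 ]), 'grasp_force': 0.0, 'opening': 1.0011267867566946}
```

View pics/scene0.png

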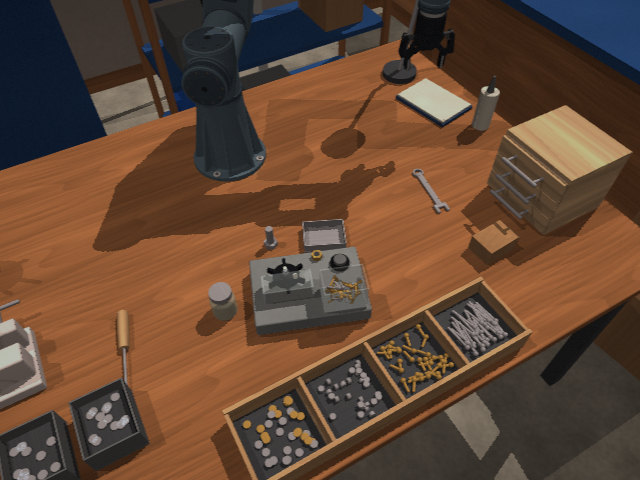

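View pics/side0.png

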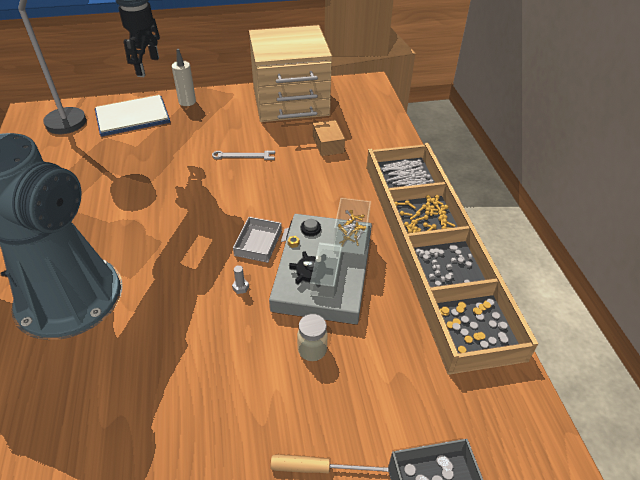

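Scene: dispenser at about (310,288), with the wheel at (285,268), key (340,262), bolt (269,237), jar (222,300), tray (324,235). Side: wheel (303,267), key (311,227), nut (293,241), bolt (240,278), jar (312,335).

```bash
python3 - <<'E'
from h import *
s=load('side0');c=load('scene0')
a=cv2.resize(s['pixels'][195:325,262:382],None,fx=3.3,fy=3.3,interpolation=cv2.INTER_CUBIC)
b=cv2.resize(c['pixels'][240:340,245:375],None,fx=3,fy=3,interpolation=cv2.INTER_CUBIC)
H=max(a.shape[0],b.shape[0]); I=np.zeros((H,a.shape[1]+b.shape[1],3),np.uint8); I[:a.shape[0],:a.shape[1]]=a; I[:b.shape[0],a.shape[1]:]=b
print(I.shape,a.shape); cv2.imwrite('pics/crop1.png',I[:,:,::-1])
# dark blobs
for n,k,(x0,y0,x1,y1) in (('side',s,(265,205,335,300)),('scene',c,(255,245,365,300))):
    m=(k['pixels'].max(2)<45).astype(np.uint8); w=np.zeros_like(m); w[y0:y1,x0:x1]=m[y0:y1,x0:x1]
    nn,l,st,ce=cv2.connectedComponentsWithStats(w)
    for i in range(1,nn):
        if st[i,4]>25: print(n,st[i],ce[i],cast(k,*ce[i],.065).round(4))
E
```

```text
(429, 786, 3) (429, 396, 3)
side [301 222  20  14 106] [311.11320755 230.3490566 ] [0.5544 0.0465 0.065 ]
side [290 252  25  32 205] [302.71219512 268.08780488] [ 0.5167 -0.0642  0.065 ]
scene [330 256  19  12  90] [337.93333333 263.21111111] [0.5592 0.0573 0.065 ]
scene [267 259  35  15 193] [284.20207254 267.86010363] [ 0.5073 -0.0623  0.065 ]
scene [334 267  14   4  33] [340.60606061 268.90909091] [0.577  0.0543 0.065 ]
```

View pics/crop1.png

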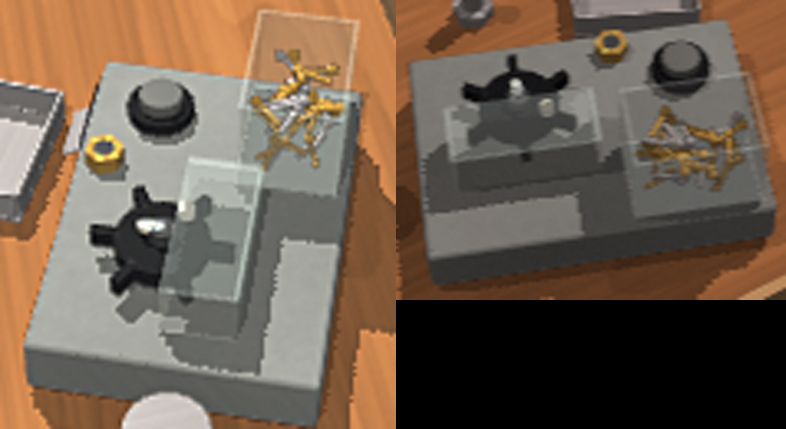

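```bash
python3 - <<'E'
from h import *
s=load('side0');c=load('scene0')
S=lambda x,y,z:cast(s,262+x/3.3,195+y/3.3,z)
C=lambda x,y,z:cast(c,245+(x-396)/3,240+y/3,z)
def P(n,p): print(n,p.round(4)[:2])
# dispenser pose from corners
corn={(-95,135):[S(110,66,.05),C(728,25,.05)],(-95,-135):[S(28,348,.05),C(412,60,.05)],(95,-135):[S(318,385,.05),C(427,236,.05)],(95,135):[C(773,206,.05)],
 (-45,85):[S(163,97,.072),C(680,54,.072)],(-20,-50):[S(165,243,.074)]}
for cam in ('SC',0,1):
    A=[];B=[]
    for k,v in corn.items():
        for i,p in enumerate(v): A.append(np.array(k)/1000);B.append(p[:2])
A=np.array(A);B=np.array(B)
M=np.c_[A-A.mean(0),np.zeros(len(A))];N=np.c_[B-B.mean(0),np.zeros(len(A))]
r,_=R.align_vectors(N,M); yaw=r.as_rotvec()[2]; Q=r.as_matrix()[:2,:2]; t=B.mean(0)-Q@A.mean(0)
print('pose',t,np.degrees(yaw)); print('resid mm',((B-(A@Q.T+t))*1000).round(1).tolist())
np.savez('pose.npz',t=t,Q=Q)
D=lambda p:(Q.T@(p[:2]-t)*1000).round(1)
print('stud disp',D(S(185,210,.0815)),D(C(547,106,.0815)))
print('pointer',D(S(140,227,.081)),'fronttooth tip',D(S(92,234,.074)),D(C(512,57,.074)))
print('nut',D(S(104,152,.063)),D(C(610,44,.063)))
print('bolt top',D(cast(s,238.5,268,.065)),D(cast(c,268.5,230,.065)))
print('jar top',D(cast(s,313,326,.085)),D(cast(c,220.5,291,.085)))
for n,p in(('hub',(-20,-50)),('key',(-45,85))): print(n,Q@np.array(p)/1000+t)
E
```

```text
pose [ 0.56763022 -0.03177942] -20.71331892155601
resid mm [[2.0, -8.5], [5.1, -2.6], [7.2, -3.5], [3.0, 3.9], [2.9, 4.7], [-16.5, 11.8], [-5.4, 1.8], [1.6, -4.9], [-3.5, 2.6], [3.5, -5.3]]
stud disp [ -6.1 -29.7] [ -8.  -26.6]
pointer [-32.2 -49.4] fronttooth tip [-62.9 -55.2] [-65.6 -48.5]
nut [-73.2  29.1] [-74.9  32.6]
bolt top [-172.3  -74.5] [-171.   -77.1]
jar top [  15.9 -206. ] [  11.7 -201.4]
hub [ 0.53123837 -0.07147367]
key [0.55560278 0.06364249]
```

The stud's direction from the hub is about (+13,+22) mm in the dispenser frame. Its radius of 25 mm fits the given 24.5 mm, so the wheel is at about -4.19 rad, four clicks short. The rear-right corner reading was poor, so I'll refine the pose with the wrist camera from above.

move_arm(plan=[0.3,-0.6,0.3,0,0,-0.1,0.9,-1.7,0.8,0,0,-0.25,1.5,-2.8,1.4,0,0,-0.42,2.1,-3.9,1.6,0,0,-0.6,2.7,-5.0,1.6,0,0,-0.77,3.3,-6.1,1.6,0,0,-0.94,3.9,-7.2,1.6,0,0,-1.11,4.4,-8.3,1.6,0,0,-1.28,4.9,-9.4,1.6,0,0,-1.43,5.4,-10.3,1.6,0,0,-1.57], grip=0)

```text
time_s: 1.35
eef_pos: [0.4754, 0.0201, 0.3112]
eef_rot: [-0.0, 0.825, 0.565, 0.0]
wrist_force: [-0.5, 1.3, 1.1]
opening: 0.001
grasp_force: 0.0
```

move_arm(plan=[0.2,-0.5,0,0,0,0,0.3,-0.9,0,0,0,0,0.3,-0.9,0,0,0,0,0.3,-0.9,0,0,0,0])

```text
time_s: 1.85
eef_pos: [0.4898, -0.0223, 0.311]
eef_rot: [-0.0, 0.823, 0.567, -0.0]
wrist_force: [0.4, 0.5, 0.3]
opening: 0.001
grasp_force: 0.0
```

```bash
python3 - <<'E'
from h import *
o=ctrl.get_obs(); print(o['time_s'],o['eef_pos'],o['eef_rot'],o['opening'],o['wrist_force'])
c=snap('wrist','w1'); print(c['origin'],rot(c['attitude']).round(3),c['fx'])
d=np.load('pose.npz')
for p in((-.02,-.05,.074),(-.045,.085,.072)): print(proj(c,[*(d['Q']@np.array(p[:2])+d['t']),p[2]]))
E
```

```text
1.85 [ 0.48977789 -0.02226327  0.31097192] [-4.32609959e-04  8.23388855e-01  5.67477389e-01 -1.39318997e-04] 0.0009411164887122091 [0.41252929 0.45686023 0.27167033]
[0.52014423 0.05498246 0.4530242 ] [[ 0.934 -0.337 -0.115]
 [-0.356 -0.884 -0.301]
 [-0.     0.323 -0.947]] 334.7002469087353
[369.89568099 232.60109597]
[351.43538851 109.80473143]
```

View pics/w1.png

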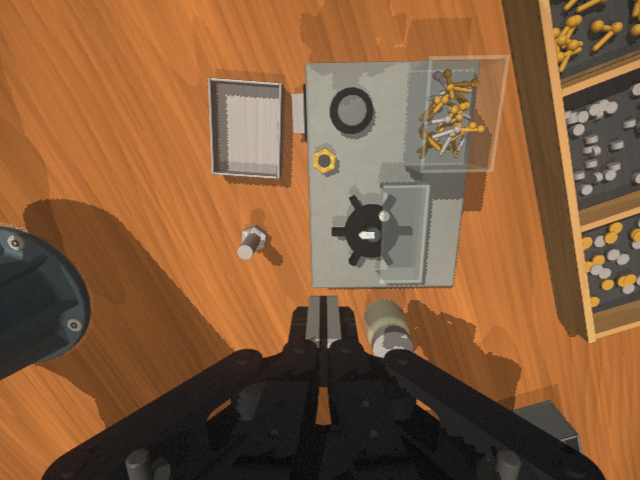

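Wrist view: hub at about (371,231), front tooth tip (332,231), stud (384,216), key (351,110), nut (325,161), deck front corners (306,63) and (313,287). The predicted hub and key positions agree within 2 px.

```bash
python3 - <<'E'
from h import *
c=load('w1'); d=np.load('pose.npz')
g=c['pixels'].max(2)
W=lambda u,v,z:cast(c,u,v,z)[:2]
m=np.zeros_like(g); m[190:275,325:420]=(g[190:275,325:420]<50); print('wheel front bbox',cv2.boundingRect(m))
m2=np.zeros_like(g); m2[80:140,322:380]=(g[80:140,322:380]<50); b=cv2.boundingRect(m2);print('collar',b)
A=np.array([[-95,135],[-95,-135],[-45,85],[-20,-50]])/1000
kc=(b[0]+b[2]/2,b[1]+b[3]/2)
B=np.array([W(306.5,63,.05),W(313,287,.05),W(*kc,.062),W(371,231,.074)])
M=np.c_[A-A.mean(0),A[:,0]*0];N=np.c_[B-B.mean(0),A[:,0]*0]
r,_=R.align_vectors(N,M);Q=r.as_matrix()[:2,:2];t=B.mean(0)-Q@A.mean(0)
print('yaw',np.degrees(r.as_rotvec()[2]),t,((B-(A@Q.T+t))*1000).round(1).tolist())
np.savez('pose2.npz',t=t,Q=Q)
D=lambda p:(Q.T@(p-t)*1000).round(1)
print('stud',D(W(384,216,.0815)),'tooth tip',D(W(332,231,.074)),'nut',D(W(325,161,.063)),'bolt',D(W(246,249,.065)))
o=ctrl.get_obs();e=o['eef_pos'];print('toolY yaw',np.degrees(np.arctan2(*rot(o['eef_rot'])[[1,0],1])))
for n,p in(('above start',(-72,-71,160)),('start',(-72,-71,64)),('key',(-45,85,66))):
    w=np.r_[Q@np.array(p[:2])/1000+t,p[2]/1000];print(n,w,(w-e)/.05)
print('disp x',Q[:,0],'disp y',Q[:,1])
E
```

```text
wheel front bbox (335, 196, 47, 68)
collar (347, 99, 25, 34)
yaw -20.868644989827455 [ 0.57178036 -0.0344238 ] [[-3.1, -0.2], [2.6, 2.4], [2.7, -6.2], [-2.2, 4.0]]
stud [-10.6 -27.1] tooth tip [-69.5 -47.1] nut [-77.8  32.4] bolt [-174.9  -72.8]
toolY yaw -20.81691190288886
above start [ 0.4792115  -0.07511784  0.16      ] [-0.21176277 -1.0614709  -3.02264527]
start [ 0.4792115  -0.07511784  0.064     ] [-0.21176277 -1.0614709  -4.94264527]
key [0.56001165 0.06103037 0.066     ] [ 1.40424031  1.6614933  -4.90264527]
disp x [ 0.93439956 -0.3562267 ] disp y [0.3562267  0.93439956]
```

```bash
python3 - <<'E'
from h import *
c=load('w1')
W=lambda u,v,z:cast(c,u,v,z)[:2]
A=np.array([[-95,135],[-95,-135],[-45,85],[-45,85],[-20,-50],[-68,-50]])/1000
B=np.array([W(306.5,63,.05),W(313,287,.05),W(351.5,110,.062),W(351,109,.072),W(371,231,.074),W(332,231,.072)])
M=np.c_[A-A.mean(0),A[:,0]*0];N=np.c_[B-B.mean(0),A[:,0]*0]
r,_=R.align_vectors(N,M);Q=r.as_matrix()[:2,:2];t=B.mean(0)-Q@A.mean(0)
print('yaw',np.degrees(r.as_rotvec()[2]),t,((B-(A@Q.T+t))@Q*1000).round(1).tolist())
np.savez('pose2.npz',t=t,Q=Q)
e=ctrl.get_obs()['eef_pos']
for n,p in(('start',(-72,-71,64)),('end',(-72,-39,64)),('key',(-45,85,66))):
    w=np.r_[Q@np.array(p[:2])/1000+t,p[2]/1000];print(n,w,(w-e)/.05)
E
```

```text
yaw -19.81292124438645 [ 0.57050144 -0.03093052] [[2.0, -2.3], [1.6, 2.1], [-0.2, -0.7], [-1.5, -0.3], [-1.9, 0.5], [0.1, 0.7]]
start [ 0.47869807 -0.07332322  0.064     ] [-0.2220313  -1.02557857 -4.94264527]
end [ 0.48954448 -0.04321749  0.064     ] [-0.00510324 -0.42346378 -4.94264527]
key [0.55697601 0.0642906  0.066     ] [ 1.34352735  1.72669796 -4.90264527]
```

move_arm(plan=[-0.05,-0.4,-0.5,0,0,0,-0.1,-0.9,-1.2,0,0,0,-0.13,-1.06,-2.2,0,0,0,-0.13,-1.06,-3.0,0,0,0,-0.13,-1.06,-3.6,0,0,0,-0.13,-1.06,-3.9,0,0,0,-0.13,-1.06,-4.0,0,0,0])

```text
time_s: 2.78
eef_pos: [0.4836, -0.0752, 0.111]
eef_rot: [-0.0, 0.823, 0.568, -0.0]
wrist_force: [-0.7, 0.1, -0.2]
opening: 0.004
grasp_force: 0.0
```

```bash
python3 - <<'E'
from h import *
o=ctrl.get_obs(); d=np.load('pose2.npz'); print(o['eef_pos'],d['Q'].T@(o['eef_pos'][:2]-d['t']),o['wrist_force'])
w=snap('wrist','w2')['pixels'][150:470,170:490]; s=snap('side','s2')['pixels'][205:325,255:375]
I=np.hstack([cv2.resize(w,(390,390)),cv2.resize(s,(390,390),interpolation=cv2.INTER_CUBIC)]); cv2.imwrite('pics/c2.png',I[:,:,::-1])
E
```

```text
[ 0.48356375 -0.07523245  0.11102427] [-0.06677522 -0.07114699] [-0.69717917  0.06862141 -0.18576595]
```

View pics/c2.png

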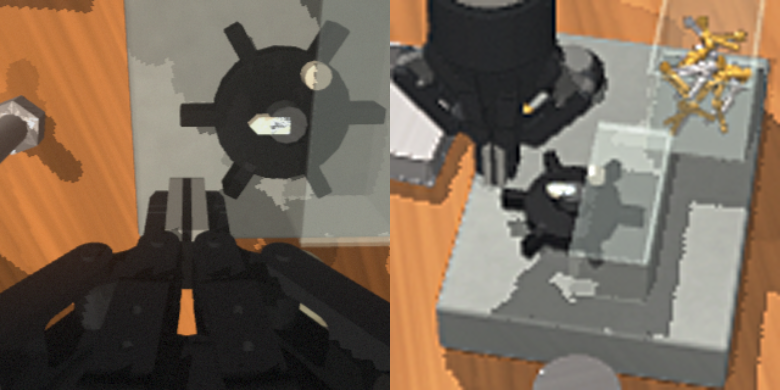

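The wheel and the closed tips are clearly visible. The tips are about 17 mm wide across the closing direction and stand clear of both teeth. I'll go down and push the first click.

move_arm(plan=[0,0,-0.5,0,0,0,0,0,-0.9,0,0,0,0.04,0.1,-0.9,0,0,0,0.07,0.2,-0.9,0,0,0,0.11,0.3,-0.9,0,0,0,0.14,0.4,-0.9,0,0,0,0.18,0.5,-0.9,0,0,0,0.22,0.6,-0.9,0,0,0,0.25,0.7,-0.9,0,0,0,0.25,0.7,-0.9,0,0,0])

```text
time_s: 4.12
eef_pos: [0.4962, -0.0403, 0.0663]
eef_rot: [-0.0, 0.823, 0.568, 0.0]
wrist_force: [0.8, 0.3, 0.7]
opening: -0.002
grasp_force: 0.0
```

```bash
python3 - <<'E'
from h import *
o=ctrl.get_obs(); d=np.load('pose2.npz'); print(o['eef_pos'],d['Q'].T@(o['eef_pos'][:2]-d['t']),o['wrist_force'])
w=snap('wrist','w3')['pixels'][150:470,170:490]; s=snap('side','s3')['pixels'][205:325,255:375]
I=np.hstack([cv2.resize(w,(390,390)),cv2.resize(s,(390,390),interpolation=cv2.INTER_CUBIC)]); cv2.imwrite('pics/c3.png',I[:,:,::-1])
E
```

```text
[ 0.49617197 -0.0402561   0.0662561 ] [-0.06676859 -0.03396752] [0.83022628 0.30945218 0.73709526]
```

View pics/c3.png

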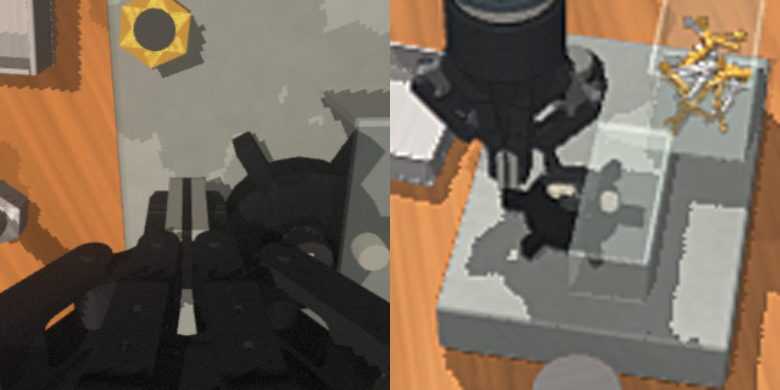

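The stud moved from (315,75) to the back of the wheel, at (609,201) in the right half of the picture: one click made, three to go. I'll retract forward, go back and push again.

move_arm(plan=[-0.2,0.07,0,0,0,0,-0.41,0.15,0,0,0,0,-0.53,-0.2,0,0,0,0,-0.66,-0.55,0,0,0,0,-0.45,-0.62,0,0,0,0,-0.25,-0.7,0,0,0,0,-0.25,-0.7,0,0,0,0])

```text
time_s: 5.1
eef_pos: [0.4848, -0.0758, 0.0665]
eef_rot: [0.0, 0.823, 0.568, 0.0]
wrist_force: [0.8, 0.1, 0.0]
opening: -0.001
grasp_force: 0.0
```

move_arm(plan=[0.04,0.1,0,0,0,0,0.07,0.2,0,0,0,0,0.11,0.3,0,0,0,0,0.14,0.4,0,0,0,0,0.18,0.5,0,0,0,0,0.22,0.6,0,0,0,0,0.25,0.7,0,0,0,0,0.25,0.7,0,0,0,0])

```text
time_s: 6.1
eef_pos: [0.4962, -0.0403, 0.0662]
eef_rot: [-0.0, 0.823, 0.568, 0.0]
wrist_force: [-0.7, 0.1, -0.4]
opening: -0.001
grasp_force: 0.0
```

move_arm(plan=[-0.2,0.07,0,0,0,0,-0.41,0.15,0,0,0,0,-0.53,-0.2,0,0,0,0,-0.66,-0.55,0,0,0,0,-0.66,-0.55,0,0,0,0])

```text
time_s: 6.72
eef_pos: [0.4622, -0.0688, 0.0663]
eef_rot: [-0.0, 0.824, 0.567, -0.0]
wrist_force: [-0.2, 0.7, -0.5]
opening: -0.0
grasp_force: 0.0
```

```bash
python3 - <<'E'
from h import *
o=ctrl.get_obs(); d=np.load('pose2.npz'); print(o['time_s'],o['eef_pos'],d['Q'].T@(o['eef_pos'][:2]-d['t']),o['wrist_force'])
w=snap('wrist','w4')['pixels'][150:470,170:490]; s=snap('side','s4')['pixels'][205:325,255:375]
I=np.hstack([cv2.resize(w,(390,390)),cv2.resize(s,(390,390),interpolation=cv2.INTER_CUBIC)]); cv2.imwrite('pics/c4.png',I[:,:,::-1])
E
```

```text
6.725 [ 0.46222838 -0.06876129  0.06626899] [-0.08904103 -0.07229052] [-0.15585555  0.70313958 -0.47726697]
```

View pics/c4.png

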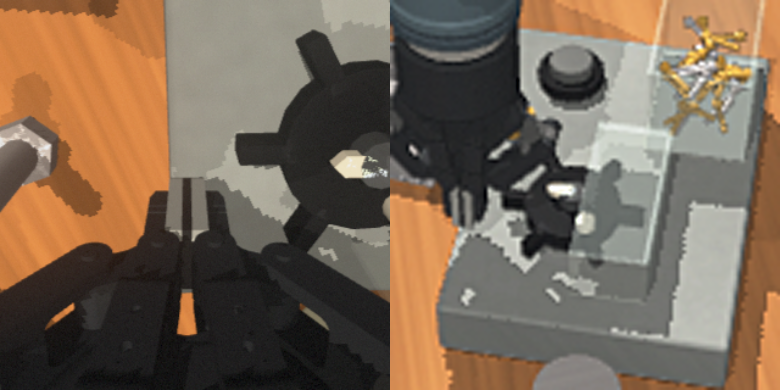

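The stud is at back right, (585,222) in the right half of the picture: two clicks left. The dispenser hasn't moved. I'll push the third click, then the fourth, checking between them by image numbers and one more picture.

move_arm(plan=[0.2,-0.07,0,0,0,0,0.41,-0.15,0,0,0,0,0.45,-0.05,0,0,0,0,0.48,0.05,0,0,0,0,0.52,0.15,0,0,0,0,0.55,0.25,0,0,0,0,0.59,0.35,0,0,0,0,0.63,0.45,0,0,0,0,0.66,0.55,0,0,0,0,0.66,0.55,0,0,0,0])

```text
time_s: 8.07
eef_pos: [0.4961, -0.0402, 0.0662]
eef_rot: [-0.0, 0.823, 0.568, -0.0]
wrist_force: [0.4, 0.8, 0.2]
opening: 0.004
grasp_force: 0.0
```

move_arm(plan=[-0.2,0.07,0,0,0,0,-0.41,0.15,0,0,0,0,-0.53,-0.2,0,0,0,0,-0.66,-0.55,0,0,0,0,-0.66,-0.55,0,0,0,0])

```text
time_s: 8.7
eef_pos: [0.4623, -0.0688, 0.0663]
eef_rot: [-0.0, 0.824, 0.567, -0.0]
wrist_force: [-0.4, 0.8, 0.1]
opening: -0.0
grasp_force: 0.0
```

```bash
python3 - <<'E'
from h import *
o=ctrl.get_obs(); d=np.load('pose2.npz'); print(o['time_s'],o['eef_pos'],o['wrist_force'])
w=snap('wrist','w5')['pixels'][150:470,170:490]; s=snap('side','s5')['pixels'][205:325,255:375]
I=np.hstack([cv2.resize(w,(390,390)),cv2.resize(s,(390,390),interpolation=cv2.INTER_CUBIC)]); cv2.imwrite('pics/c5.png',I[:,:,::-1])
E
```

```text
8.7 [ 0.46226087 -0.06875603  0.0663142 ] [-0.42656917  0.77257548  0.09683858]
```

View pics/c5.png

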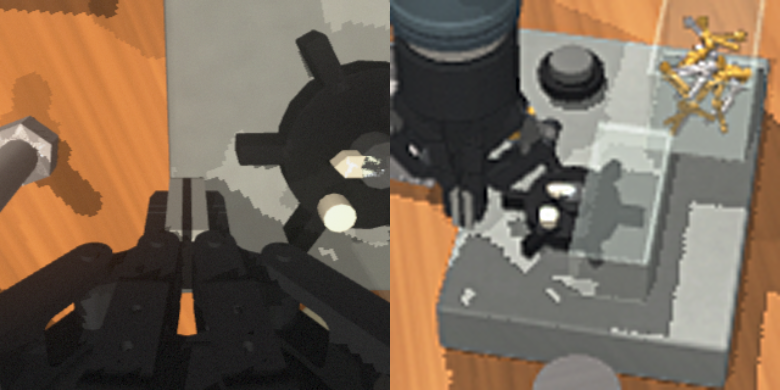

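The stud is one click short, at front right, (337,215) in the left half of the picture. I'll push the last click, retract, lift and look.

move_arm(plan=[0.2,-0.07,0,0,0,0,0.41,-0.15,0,0,0,0,0.45,-0.05,0,0,0,0,0.48,0.05,0,0,0,0,0.52,0.15,0,0,0,0,0.55,0.25,0,0,0,0,0.59,0.35,0,0,0,0,0.63,0.45,0,0,0,0,0.66,0.55,0,0,0,0,0.66,0.55,0,0,0,0])

```text
time_s: 10.05
eef_pos: [0.4961, -0.0402, 0.0662]
eef_rot: [-0.0, 0.823, 0.568, -0.0]
wrist_force: [0.5, -0.6, -1.0]
opening: 0.002
grasp_force: 0.0
```

move_arm(plan=[-0.2,0.07,0,0,0,0,-0.41,0.15,0,0,0,0,-0.41,0.15,0.5,0,0,0,-0.41,0.15,1.2,0,0,0,-0.41,0.15,1.5,0,0,0,-0.41,0.15,1.5,0,0,0])

```text
time_s: 10.8
eef_pos: [0.476, -0.0335, 0.142]
eef_rot: [0.001, 0.823, 0.567, 0.001]
wrist_force: [-0.2, 0.1, -0.3]
opening: -0.001
grasp_force: 0.0
```

```bash
python3 - <<'E'
from h import *
o=ctrl.get_obs(); d=np.load('pose2.npz'); e=o['eef_pos'];print(o['time_s'],e,o['wrist_force'])
c=snap('wrist','w6');w=c['pixels'][100:420,200:520]; s=snap('side','s6')['pixels'][205:325,255:375]
I=np.hstack([cv2.resize(w,(390,390)),cv2.resize(s,(390,390),interpolation=cv2.INTER_CUBIC)]); cv2.imwrite('pics/c6.png',I[:,:,::-1])
k=d['Q']@np.array([-.045,.085])+d['t'];print(k,(k-e[:2])/.05)
# stud angle from bright blob; key px prediction
print('key px',proj(c,[*k,.072]),'pred stud at 0',proj(c,[*(d['Q']@np.array([-.0445,-.05])+d['t']),.0825]))
E
```

```text
10.8 [ 0.47599212 -0.03347002  0.14201705] [-0.15035942  0.09653239 -0.27681318]
[0.55697601 0.0642906 ] [1.6196778  1.95521251]
key px [393.58635645  60.79337779] pred stud at 0 [387.46622463 285.93107509]
```

View pics/c6.png

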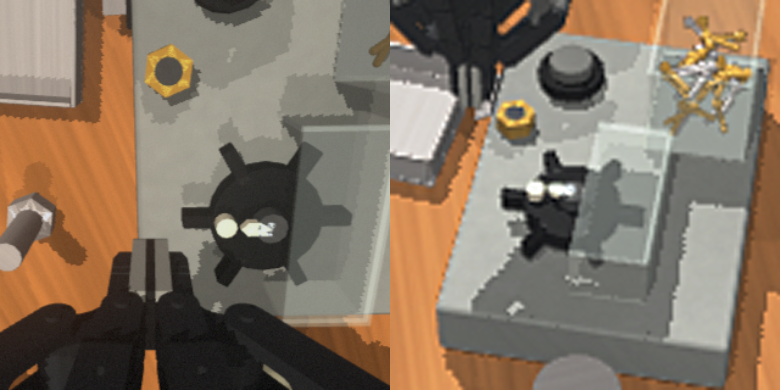

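The stud is at the pointer: it stands at (386,287) full-frame against a predicted (387,286) for zero. Next, the key. I'll turn the hand 90° on the way so the knuckles stay clear of the hopper.

move_arm(plan=[0.16,0.2,0,0,0,0.17,0.34,0.4,0,0,0,0.35,0.52,0.62,0,0,0,0.53,0.7,0.84,0,0,0,0.7,0.88,1.06,0,0,0,0.87,1.06,1.28,0,0,0,1.04,1.24,1.5,0,0,0,1.21,1.42,1.72,0,0,0,1.38,1.58,1.92,0,0,0,1.53,1.62,1.96,0,0,0,1.57])

```text
time_s: 12.15
eef_pos: [0.5558, 0.0652, 0.1395]
eef_rot: [-0.001, 0.181, 0.984, -0.0]
wrist_force: [-0.0, 0.4, 0.1]
opening: 0.001
grasp_force: 0.0
```

move_arm(plan=[0,0,-0.4,0,0,0,0,0,-0.9,0,0,0,0,0,-1.2,0,0,0,0,0,-1.3,0,0,0,0,0,-1.3,0,0,0])

```text
time_s: 12.78
eef_pos: [0.5566, 0.0646, 0.0762]
eef_rot: [-0.0, 0.182, 0.983, -0.0]
wrist_force: [0.5, 1.5, 0.1]
opening: 0.0
grasp_force: 0.0
```

```bash
python3 - <<'E'
from h import *
o=ctrl.get_obs(); d=np.load('pose2.npz'); e=o['eef_pos'];print(o['time_s'],e,o['wrist_force'],o['q'].round(2),d['Q'].T@(e[:2]-d['t']))
s=snap('side','s7')['pixels'][190:300,255:375]; c=snap('scene','c7')['pixels'][220:330,260:380]
I=np.hstack([cv2.resize(x,(390,360),interpolation=cv2.INTER_CUBIC) for x in(s,c)]); cv2.imwrite('pics/c7c.png',I[:,:,::-1])
E
```

```text
12.775 [0.55658958 0.06456685 0.076227  ] [0.46600202 1.4707109  0.13004119] [-0.1   0.34  1.76 -0.    1.05 -1.3 ] [-0.04545718  0.08512892]
```

View pics/c7c.png

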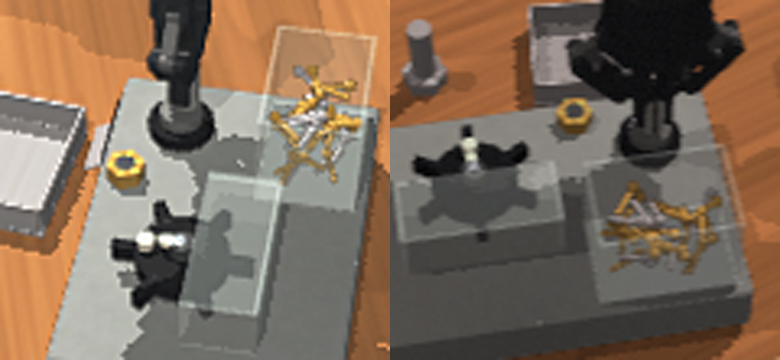

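The tip stands centred over the key, (183,122) left and (650,135) right, 4 mm above it. Now I press.

move_arm(plan=[0,0,-0.06,0,0,0,0,0,-0.12,0,0,0,0,0,-0.17,0,0,0,0,0,-0.19,0,0,0,0,0,-0.19,0,0,0])

```text
time_s: 13.5
eef_pos: [0.5571, 0.0646, 0.0672]
eef_rot: [0.001, 0.181, 0.983, 0.0]
wrist_force: [0.7, -0.7, 4.3]
opening: -0.001
grasp_force: 2.1
```

move_arm(plan=[0,0,-0.02,0,0,0,0,0,-0.03,0,0,0,0,0,-0.03,0,0,0])

```text
time_s: 13.88
eef_pos: [0.5572, 0.0647, 0.066]
eef_rot: [0.001, 0.181, 0.983, 0.0]
wrist_force: [-0.2, -0.2, 8.4]
opening: -0.001
grasp_force: 4.0
```

move_arm(plan=[0,0,-0.02,0,0,0,0,0,-0.02,0,0,0,0,0,-0.02,0,0,0])

```text
time_s: 14.25
eef_pos: [0.5572, 0.0647, 0.0659]
eef_rot: [0.001, 0.181, 0.983, -0.0]
wrist_force: [-3.1, 0.1, 14.9]
opening: 0.0
grasp_force: 7.5
```

The force is up to 15 N with the tip stopped at 65.9 mm, so the key is on its stop. I'll release it and lift clear.

move_arm(plan=[0,0,0.1,0,0,0,0,0,0.3,0,0,0,0,0,0.8,0,0,0,0,0,1.6,0,0,0,0,0,2.4,0,0,0,0,0,3.0,0,0,0,-0.5,0,3.4,0,0,0,-1.0,0,3.6,0,0,0,-1.2,0,3.6,0,0,0,-1.2,0,3.6,0,0,0])

```text
time_s: 15.5
eef_pos: [0.496, 0.0648, 0.2437]
eef_rot: [-0.0, 0.181, 0.983, -0.0]
wrist_force: [0.0, -0.9, -1.2]
opening: 0.005
grasp_force: 0.0
```

```bash
python3 - <<'E'
from h import *
o=ctrl.get_obs();print(o['time_s'],o['eef_pos'],o['wrist_force'])
s0=load('side0')['pixels'];c=snap('side','s8');s=c['pixels'][190:300,255:375]; k=snap('scene','c8')['pixels'][220:330,260:380]
I=np.hstack([cv2.resize(x,(390,360),interpolation=cv2.INTER_CUBIC) for x in(s,k)]); cv2.imwrite('pics/c8c.png',I[:,:,::-1])
E
```

```text
15.5 [0.49599988 0.06476557 0.24369132] [ 0.01665496 -0.87671208 -1.20167029]
```

View pics/c8c.png

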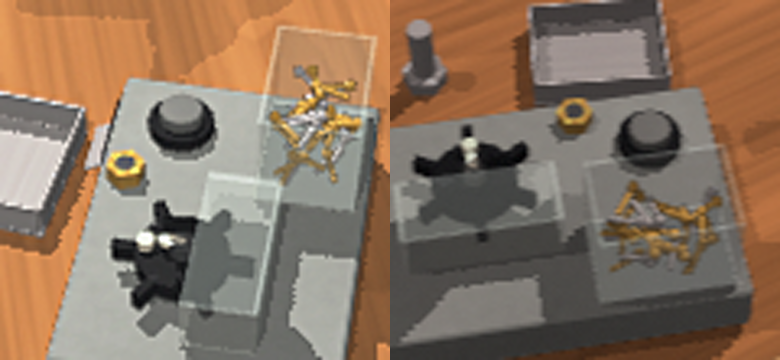

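The key is back up at (181,112), the stud is at the pointer (147,240), everything else is in place and the arm is clear.

```bash
python3 -c "
from bench import ctrl
print(ctrl.hand_in())"
```

```text
the job is handed in; nothing more can be done
None
```

The counter is zeroed: I flicked the wheel four clicks until the stud stood at the pointer, then pressed the start key to its stop and let it come back up; no other object visibly moved, and the job was handed in at about 16 s.

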